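Switch on the test bench with its isolator key

TASK

Switch on the test bench: take the big isolator key (the one with the large flat paddle-shaped bow) straight up out of its parking stand, put its blade fully home in the slot of the key barrel on top of the grey isolator box, and only then turn the barrel clockwise (seen from above) with the key until it stops. Leave the key standing in the barrel.

Things in the scene. Friction and masses are not known exactly. Their poses are not given: they have to be found in the camera images.
- key_bow (a point): Centre of the isolator key's bow, a black flat paddle 40 mm wide, 12 thick, 44 high, loose and upright in one of three like grey stands (60 x 44, 40 mm high; bow's lower edge 4 mm above). The other two hold a small key (bow 20 x 8, 22 high) and a round-headed driver (28 mm). z up along the key, x along the width, y through the thickness: pinch across y. Half a turn about z fits the same. 70 g.
- key_tip (a point): Lower end of the key's steel blade, 58 mm below the bow's centre, same axes. The blade hangs 36 mm below the bow, 24 mm wide (x), 8 mm thick (y), its last 6 mm narrowed to 18 x 6 mm. Parked, it is 32 mm deep in a close-fitting slot in the stand's top.
- barrel_mouth (a point): Centre of the open top of the key barrel, on its axis, 91 mm above the bench: a metal cylinder 66 mm across, 36 high, amid the top of a fixed grey box (160 x 150, 55 high). Turns with the barrel: x along the slot, y across, z up. A funnel 44 x 26 mm narrows over 12 mm to a slot 30 x 12, floor 34 mm down. Key home: bow centre 24 mm above this point.
- key_barrel (a joint): Angle of the barrel, rad: 0 is fully off; it grows clockwise seen from above to a hard stop at 1.22 (70 degrees, on). It starts between 0 and 0.3, has light friction (0.04 N m) and stays where left. In the slot the key can twist about 10 degrees before it drives the barrel, so turn the key that much farther.
Mind the look-alikes: they are no part of the job. What is shaped like the part that bears key_bow but green, turquoise or yellow is not meant.

How it is judged:
By the outcome, as a careful person would: the job done as asked, in the order asked, and still so for the second after the job is handed in, with the robot touching nothing.
It also fails if it takes over 48 s, if anything falls off the work surface, if the arm or the gripper's body presses on something with over 40 N, if the wrist force passes 120 N, or if a joint passes its speed limit or range.

ROBOT

A 6-joint arm with a two-finger parallel gripper is mounted at the origin on the work surface. World frame = base frame: x ahead of the robot, y to its left, z up, the work surface at z = 0. Lengths are in m, angles in rad, forces in N, time in s.
With the tool pointing down it reaches from about 0.35 to 0.975 m from the base axis. Payload 17.4 kg.
Tool frame: the origin (TCP) lies midway between the tips of the shut fingers; the grasp point (between the pads) lies 19 mm behind it; z points along the fingers, y is the direction in which the jaws open and shut (so a half turn about z gives the same grasp; the last joint's range is limited). The gripper opens to 85 mm and grips with 20 to 120 N. Pads are 22 mm wide; open, the fingers measure 114 mm over their backs; the gripper's body (76 mm by 85 mm) begins 54 mm behind the grasp point. The pads swing forward as they close: fully open they stand 13 mm farther back than shut.
Start: joints at [1.273, 0.116, 1.442, -0, 1.584, -0.038], TCP at [0.173, 0.652, 0.202] pointing down, gripper open.
Joint ranges: [-2.83, 2.83], [-0.83, 2.19], [0.07, 2.5], [-1.14, 4.28], [0.01, 3], [-2.97, 2.97]. Speed limits (rad/s): [1.89, 1.89, 2.22, 3.14, 3.14, 3.14].

INTERFACE

Orientations are given as a unit quaternion [x, y, z, w].
In Python, from rig import read_state, imaging, env gives the robot as it stands.
- The arm moves only by the tool apply_moves, never from a script. Its argument "moves" is a list of rows, each a list of 7 numbers: the shift along the tool's x, y, z in units of 30 mm (1.0 is 30 mm), then the turn, a rotation vector about the tool's x, y, z in units of 5 degrees (1.0 is 5 degrees), then the finger opening in mm, from 0 to 85.4. In form: [[dx, dy, dz, wx, wy, wz, jaw], ...]. A call has 1 to 20 rows; each row is the pose to reach, as a shift and turn from the pose commanded when the call began, along the tool's axes at that moment; what a row does not reach only later rows make up. A row lasts 1/12 s, in which the tool goes at most 41.7 mm and 7.16 degrees, less where a joint would pass 70% of its speed; a pose out of reach is approached as far as the arm can. A call with a gripper value outside its range is refused whole. The fingers move at their own pace and stop on an object; the grip force is fixed at half the most. Time passes only in rows, so rows that repeat a pose let the fingers close. It gives the time, the measured TCP pose, the force and the opening at its end, in the units of the state.
- read_state(): the state, without advancing time (a new reading comes with each control period).
- imaging.grab_frame(name): name is "scene" or "top" or "wrist"; returns the picture (384x512x3 uint8, blue, green, red); there is no depth.
- imaging.camera_model(name): a dict with "mtx" (3x3 intrinsics, pixels), "extrinsics" (4x4, takes a point from camera to world coordinates); the wrist camera has in their place "tool_from_camera" (4x4, takes a point from camera to tool coordinates, whose origin is the TCP and whose axes are the flange's). Camera axes: x right, y up, looking along -z (the intrinsics and any distortion apply to the point x, -y, -z); pixel columns grow to the right and rows downward; lengths in m; the calibration is good to about 2 mm. A picture is of the moment at which its call begins: read the wrist's pose just before it. camera_model takes no time and is no camera call.
- env.close_job(): hands the job in, once; it reports no verdict.
The state is a dict: "t": time; "joint_pos": joint angles; "qd": joint speeds; "effort": joint torques, N m; "tcp_pos": TCP position; "tool_rot": TCP orientation; "wrist_force": force on the tool from outside, world axes, zero at the start; "wrist_torque": the same for the moment, N m; "gripper_width": opening from 0.0 (shut) to 1.0 (fully open).
Only numpy, scipy, OpenCV 4.12 (cv2) and the standard library are available. Lean on these libraries where they do the work, as an engineer would, in place of code of your own. Each camera call takes 0.05 s, during which the arm holds its last target. There are 200 camera calls.

## Working session

There is one attempt and no reset: what is moved stays moved. The work goes in short steps, Python scripts to look and compute and a tool call to move; the robot and the scene stay as the last step left them, time stands still between calls to the robot, and variables do not carry over. Pictures are saved under pics/ and viewed, about 8 in all and at most 12, crops included, and the job is handed in when it is done.

Besides the shell and the picture viewer there is one more tool, called in YAML: its name, and indented under it one key for each argument. apply_moves: Moves the arm, as the interface text tells. Its arguments: {"type":"object","properties":{"moves":{"type":"array","items":{"type":"array","items":{"type":"number"}}}},"required":["moves"]}

```bash
mkdir -p pics; cat > h.py <<'E'
import numpy as np, cv2
from rig import read_state, imaging, env
from scipy.spatial.transform import Rotation as R
def cam(name, st=None):
    m=imaging.camera_model(name); K=np.array(m["mtx"])
    if name=="wrist":
        st=st or read_state(); T=np.eye(4); T[:3,:3]=R.from_quat(st["tool_rot"]).as_matrix(); T[:3,3]=st["tcp_pos"]
        return K, T@np.array(m["tool_from_camera"]), m
    return K, np.array(m["extrinsics"]), m
def ray(K,E,u,v):
    d=np.linalg.inv(K)@[u,v,1]; d=E[:3,:3]@[d[0],-d[1],-d[2]]
    return E[:3,3], d
def onplane(K,E,u,v,z):
    o,d=ray(K,E,u,v); return o+d*(z-o[2])/d[2]
def proj(K,E,p):
    c=np.linalg.inv(E)@np.r_[p,1]; q=K@[c[0],-c[1],-c[2]]; return q[:2]/q[2]
E
python3 - <<'E'
from h import *
for n in("scene","top"):
    im=imaging.grab_frame(n); cv2.imwrite(f"pics/{n}0.png",im)
    K,E,m=cam(n); print(n,m.keys(),K.round(1).tolist(),E.round(3).tolist(), {k:v for k,v in m.items() if 'dist' in k})
a=cv2.imread("pics/top0.png");b=cv2.imread("pics/scene0.png")
cv2.imwrite("pics/t0.png",cv2.resize(a,(800,600)));cv2.imwrite("pics/s0.png",cv2.resize(b,(800,600)))
s=read_state();print(s)
print(imaging.camera_model("wrist"))
E
```

```text
scene dict_keys(['mtx', 'extrinsics']) [[374.4, 0.0, 260.7], [0.0, 374.4, 187.7], [0.0, 0.0, 1.0]] [[0.782, -0.522, 0.339, 0.719], [0.623, 0.654, -0.43, -0.301], [0.003, 0.548, 0.837, 0.69], [0.0, 0.0, 0.0, 1.0]] {}
top dict_keys(['mtx', 'extrinsics']) [[449.6, 0.0, 258.1], [0.0, 449.6, 183.9], [0.0, 0.0, 1.0]] [[0.024, 0.997, -0.079, 0.425], [-0.999, 0.026, 0.029, 0.029], [0.031, 0.078, 0.996, 0.945], [0.0, 0.0, 0.0, 1.0]] {}
{'t': 0.1, 'joint_pos': array([ 1.27319173e+00,  1.16450718e-01,  1.44222555e+00, -3.27764312e-05,
        1.58395347e+00, -3.77978031e-02]), 'qd': array([ 0.00080085, -0.00032308, -0.00188395, -0.00017218,  0.00030172,
        0.00020794]), 'effort': array([ 2.17626643e-03, -7.33670497e+01, -6.33795261e+01, -5.04934599e-05,
        5.04842508e-03,  2.28232921e-05]), 'tcp_pos': array([0.17336288, 0.65215379, 0.20121062]), 'tool_rot': array([ 1.29538542e-01,  9.91574252e-01, -5.14002835e-04, -7.03960958e-05]), 'wrist_force': array([ 0.337321  , -0.6694355 ,  0.17588831]), 'wrist_torque': array([-0.00553285, -0.04747745,  0.02927235]), 'gripper_width': 0.9986748543910329}
{'mtx': array([[278.7882248 ,   0.        , 256.73523281],
       [  0.        , 278.7882248 , 197.22166135],
       [  0.        ,   0.        ,   1.        ]]), 'tool_from_camera': array([[ 4.08027601e-04,  9.56437567e-01,  2.91936662e-01,
         7.56012535e-02],
       [ 9.99999750e-01, -2.21881204e-04, -6.70734463e-04,
         3.91204773e-04],
       [-5.76740380e-04,  2.91936862e-01, -9.56437419e-01,
        -1.71910533e-01],
       [ 0.00000000e+00,  0.00000000e+00,  0.00000000e+00,
         1.00000000e+00]])}
```

View pics/t0.png

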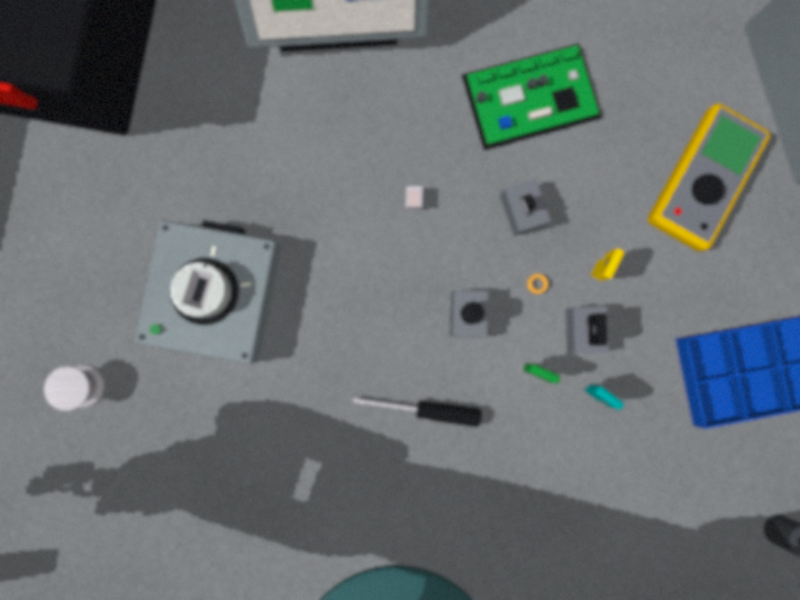

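View pics/s0.png

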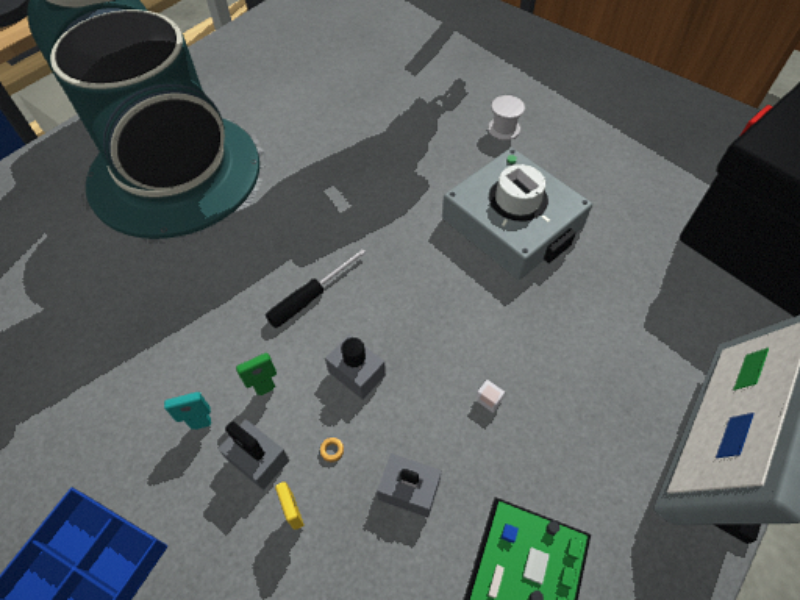

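Top view (800x600 px): stands are at (590,330) with a wide flat black bow, (527,205) with a small bow, and (470,313) with a round head. Barrel is at (200,290) on the grey box. The green, turquoise and yellow look-alikes lie loose at (541,373), (605,397) and (610,264). The stand at (590,330), seen at (245,438) in the scene view, fits the large paddle, so I'll confirm it in a crop and measure.

```bash
cat > m.py <<'E'
from h import *
im=cv2.imread("pics/top0.png"); K,E,m=cam("top"); s=512/800
g=im.max(2)
def blob(c,r,thr,z,near):
    x,y=int(c[0]*s),int(c[1]*s); sub=g[y-r:y+r,x-r:x+r]
    mk=(sub<thr).astype(np.uint8)
    cs,_=cv2.findContours(mk,cv2.RETR_EXTERNAL,cv2.CHAIN_APPROX_NONE)
    for c in cs:
        if cv2.contourArea(c)<8: continue
        c=c.reshape(-1,2)+[x-r,y-r]
        P=np.array([onplane(K,E,u,v,z)[:2] for u,v in c])*1000
        rc=cv2.minAreaRect(P.astype(np.float32)); print(near,thr,c.mean(0).round(1),np.round(rc[0],1),np.round(rc[1],1),round(rc[2],1))
for t in(30,40,50): blob((597,329),14,t,.088,"bow"); 
for t in(60,80,100,120): blob((198,291),12,t,.091,"slot")
blob((527,205),14,40,.066,"small");blob((472,313),14,40,.07,"round")
a=cv2.resize(im[180:235,350:420],None,fx=5.5,fy=5.5,interpolation=2)
b=cv2.resize(im[160:212,95:165],None,fx=5.5,fy=5.5,interpolation=2)
q=cv2.imread("pics/scene0.png"); c=cv2.resize(q[255:325,130:215],None,fx=4.5,fy=4.5,interpolation=2)
d=cv2.resize(q[95:165,290:375],None,fx=4.5,fy=4.5,interpolation=2)
o=np.zeros((620,790,3),np.uint8)
for i,(w,xx,yy) in enumerate([(a,0,0),(b,395,0),(c,0,304),(d,395,304)]): 
    h_,w_=w.shape[:2]; o[yy:yy+h_,xx:xx+w_]=w[:620-yy,:790-xx]
cv2.imwrite("pics/c1.png",o[:600])
E
python3 m.py
```

```text
bow 40 [381.8 210.5] [ 447.8 -235.3] [32.7 17. ] 4.6
bow 50 [382.1 210.5] [ 447.7 -235.8] [32.6 19.3] 1.4
slot 60 [127.  185.5] [483.  251.4] [ 5.4 23.1] 74.3
slot 80 [126.9 185.3] [483.1 251.7] [ 8.4 26.7] 74.3
slot 100 [126.8 185.7] [482.6 251.8] [10.7 30.3] 74.3
slot 120 [125.8 186.3] [482.1 253.5] [14.9 33.3] 74.3
round 40 [302.2 199.9] [464.9 -84.4] [18.3 21.1] 27.9
```

View pics/c1.png

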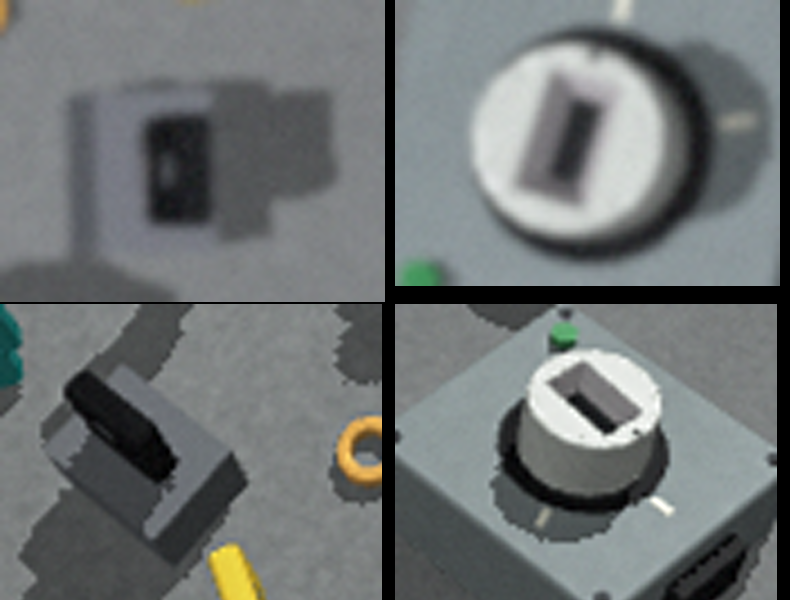

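Crop confirms it: the stand at top-view (597,329) holds the large flat paddle with its width roughly along world x. The barrel slot runs about -16° in world, with ticks clockwise of it. Going above the barrel first, for a close look on the way.

apply_moves:
  moves:
    - [-3.5, -2.6, 0, 0, 0, 0, 85]
    - [-7, -5.2, 0, 0, 0, 0, 85]
    - [-10.5, -7.8, 0, 0, 0, 0, 85]
    - [-13.4, -10.2, 0, 0, 0, 0, 85]
    - [-13.4, -10.2, 0, 0, 0, 0, 85]
    - [-13.4, -10.2, 0, 0, 0, 0, 85]
    - [-13.4, -10.2, 0, 0, 0, 0, 85]
    - [-13.4, -10.2, 0, 0, 0, 0, 85]
    - [-13.4, -10.2, 0, 0, 0, 0, 85]
    - [-13.4, -10.2, 0, 0, 0, 0, 85]
    - [-13.4, -10.2, 0, 0, 0, 0, 85]
    - [-13.4, -10.2, 0, 0, 0, 0, 85]
    - [-13.4, -10.2, 0, 0, 0, 0, 85]
    - [-13.4, -10.2, 0, 0, 0, 0, 85]
    - [-13.4, -10.2, 0, 0, 0, 0, 85]
    - [-13.4, -10.2, 0, 0, 0, 0, 85]

```text
t: 1.43
tcp_pos: [0.4827, 0.2542, 0.2018]
tool_rot: [0.129, 0.992, 0.0, -0.0]
wrist_force: [-0.3, 0.5, -0.7]
gripper_width: 0.994
```

```bash
cat > w.py <<'E'
from h import *
import sys
n=sys.argv[1]
s=read_state(); im=imaging.grab_frame("wrist"); cv2.imwrite(f"pics/w{n}.png",im)
K,E,m=cam("wrist",s); np.savez(f"w{n}.npz",K=K,E=E)
print(s["t"],s["tcp_pos"].round(4),s["tool_rot"].round(4),s["joint_pos"].round(3),s["wrist_force"].round(2),s["gripper_width"])
E
python3 w.py 1
```

```text
1.4333 [0.4827 0.2542 0.2018] [ 1.291e-01  9.916e-01  0.000e+00 -2.000e-04] [ 0.438 -0.168  1.72   0.     1.589 -0.874] [-0.34  0.54 -0.73] 0.9939627625154787
```

View pics/w1.png

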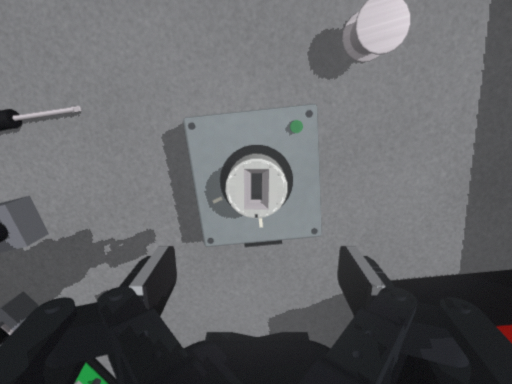

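Wrist view: barrel top centred near (256,186), slot almost vertical in the picture (along tool x), ticks at (261,222) and (218,200). Now measuring the disc, the funnel opening and the ticks.

```bash
cat > mb.py <<'E'
from h import *
d=np.load("w1.npz"); K,E=d["K"],d["E"]; im=cv2.imread("pics/w1.png"); hsv=cv2.cvtColor(im,cv2.COLOR_BGR2HSV)
def pl(c,z): return np.array([onplane(K,E,u,v,z)[:2] for u,v in c.reshape(-1,2)])*1000
g=cv2.resize(im[140:240,205:310],None,fx=7,fy=7,interpolation=2).min(2).astype(np.uint8)
off=np.array([205,140])
for t in(170,185,200):
    mk=(g>t).astype(np.uint8)
    cs,h=cv2.findContours(mk,cv2.RETR_CCOMP,cv2.CHAIN_APPROX_NONE)
    for c,hh in zip(cs,h[0]):
        if cv2.contourArea(c)<800: continue
        px=(c.reshape(-1,2)+.5)/7-.5+off; P=pl(px,.091).astype(np.float32); rc=cv2.minAreaRect(P)
        print(t,"hole" if hh[3]>=0 else "out",px.mean(0).round(1),np.round(rc[0],1),np.round(rc[1],1),round(rc[2],1),[np.round(x,1) for x in cv2.minEnclosingCircle(P)])
for p in((261,222),(218,200)):
    q=onplane(K,E,*p,.055)*1000; print("tick",q.round(1))
for p in((186,120),(317,106),(321,235),(205,245)): print("box corner",(onplane(K,E,*p,.055)*1000).round(1))
cv2.imwrite("pics/c2.png",cv2.resize(im[140:240,205:310],None,fx=5.5,fy=5.5,interpolation=2))
E
python3 mb.py
```

```text
170 out [254.4 201.3] [497.  248.4] [10.4  2.9] 75.2 [array([496.8, 248.4]), np.float64(5.2)]
170 out [256.7 191.8] [483.9 254.2] [64.2 64.5] 37.4 [array([489.6, 253.3]), np.float64(38.1)]
170 hole [256.6 187.8] [483.9 254.1] [26.3 44.3] 75.3 [array([483.9, 254. ]), np.float64(25.1)]
185 out [260.3 222.2] [521.6 248.6] [ 3.4 10.3] 79.6 [array([521.6, 248.5]), np.float64(5.2)]
185 out [256.2 188.3] [483.3 254.1] [62.7 62.2] 75.2 [array([483.7, 254. ]), np.float64(32.0)]
185 hole [256.4 186.4] [483.1 254.4] [30.3 48.9] 74.6 [array([482.5, 254.4]), np.float64(27.6)]
200 out [236.3 206.8] [497.9 228.1] [11.3  3.2] 22.2 [array([497.8, 228.4]), np.float64(5.7)]
200 out [229.8 198. ] [486.6 224.1] [10.7  2.9] 1.5 [array([486.5, 224.5]), np.float64(5.3)]
200 out [267.2 167.6] [465.9 270.1] [51.5 15.1] 48.4 [array([471.2, 265.3]), np.float64(25.7)]
tick [535.8 246.2  55. ]
tick [495.2 203.5  55. ]
box corner [397.8 196.7  55. ]
box corner [420.3 339.1  55. ]
box corner [571.8 314.2  55. ]
box corner [547.9 170.1  55. ]
```

View pics/c2.png

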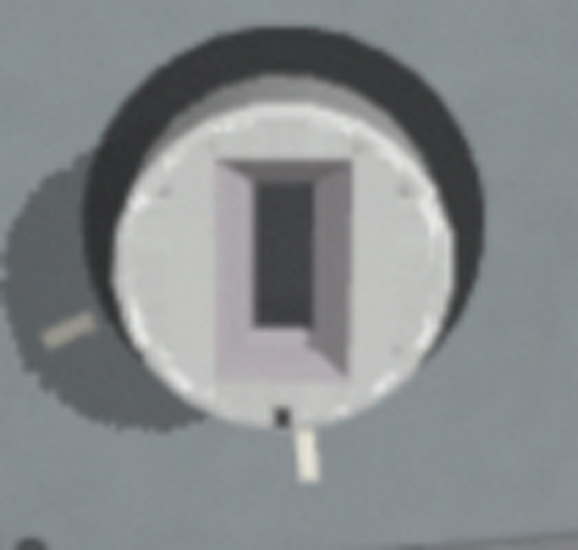

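Funnel measures 26.3x44.3 mm (26x44 expected), centred at (483.9, 254.1). Slot yaw is -14.8° and the off tick about -8.7°, so the barrel is at about 6° and the stop at about -79°. Now above the key.

apply_moves:
  moves:
    - [-0.6, -3.2, 0, 0, 0, -0.7, 85]
    - [-1.2, -6.4, 0, 0, 0, -1.4, 85]
    - [-1.8, -9.6, 0, 0, 0, -2.1, 85]
    - [-2.4, -12.8, 0, 0, 0, -2.9, 85]
    - [-3.05, -16.1, 0, 0, 0, -3.6, 85]
    - [-3.05, -16.1, 0, 0, 0, -3.6, 85]
    - [-3.05, -16.1, 0, 0, 0, -3.6, 85]
    - [-3.05, -16.1, 0, 0, 0, -3.6, 85]
    - [-3.05, -16.1, 0, 0, 0, -3.6, 85]
    - [-3.05, -16.1, 0, 0, 0, -3.6, 85]
    - [-3.05, -16.1, 0, 0, 0, -3.6, 85]
    - [-3.05, -16.1, 0, 0, 0, -3.6, 85]
    - [-3.05, -16.1, 0, 0, 0, -3.6, 85]
    - [-3.05, -16.1, 0, 0, 0, -3.6, 85]
    - [-3.05, -16.1, 0, 0, 0, -3.6, 85]
    - [-3.05, -16.1, 0, 0, 0, -3.6, 85]

```text
t: 2.82
tcp_pos: [0.4481, -0.2355, 0.202]
tool_rot: [-0.028, 1.0, 0.0, 0.0]
wrist_force: [-0.1, -0.4, -0.5]
gripper_width: 0.99
```

```bash
python3 w.py 2; python3 - <<'E'
from h import *
d=np.load("w2.npz"); K,E=d["K"],d["E"]; im=cv2.imread("pics/w2.png")
print(proj(K,E,[.4477,-.2355,.088]))
x0,y0,x1,y1=200,120,320,240
big=cv2.resize(im[y0:y1,x0:x1],None,fx=5,fy=5,interpolation=2); cv2.imwrite("pics/c3.png",big)
g=big.max(2)
for t in(35,45,60):
    cs,_=cv2.findContours((g<t).astype(np.uint8),cv2.RETR_EXTERNAL,cv2.CHAIN_APPROX_NONE)
    for c in cs:
        if cv2.contourArea(c)<500: continue
        px=(c.reshape(-1,2)+.5)/5-.5+[x0,y0]; P=np.array([onplane(K,E,u,v,.088)[:2] for u,v in px],np.float32)*1000
        rc=cv2.minAreaRect(P); print(t,px.min(0),px.max(0),np.round(rc[0],1),np.round(rc[1],1),round(rc[2],1))
E
```

```text
2.8167 [ 0.4481 -0.2355  0.202 ] [-2.820e-02  9.996e-01  0.000e+00  1.000e-04] [-0.534 -0.258  1.796  0.     1.603 -2.162] [-0.11 -0.42 -0.53] 0.9903701586708051
[255.89187611 186.08978267]
60 [245.  161.2] [255.  201.2] [ 443.2 -242. ] [43.4 10.4] 2.6
```

View pics/c3.png

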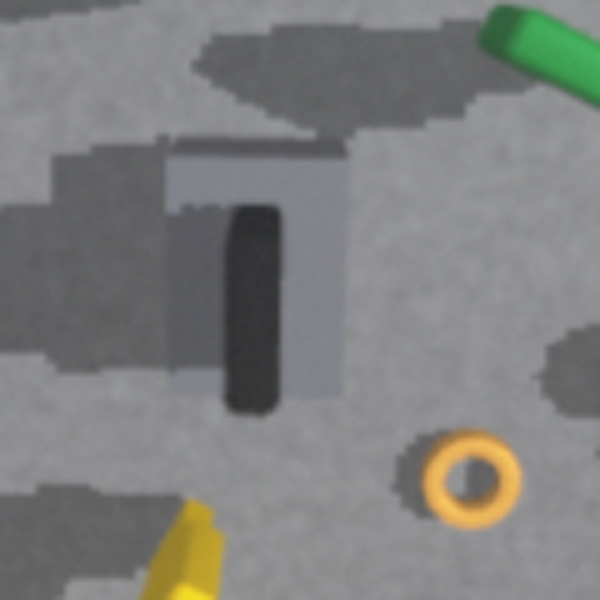

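The bow's top face is at (444.9, -242.0), yaw 2.6°. Its size is right (10.4 mm thick as thresholded, and 43 mm long including a sliver of the near end), and the stand centre agrees. Descending to grasp 4 mm above the bow centre.

apply_moves:
  moves:
    - [0.12, -0.21, 0, 0, 0, 0.12, 60]
    - [0.12, -0.21, 1, 0, 0, 0.12, 60]
    - [0.12, -0.21, 2, 0, 0, 0.12, 60]
    - [0.12, -0.21, 3, 0, 0, 0.12, 60]
    - [0.12, -0.21, 4, 0, 0, 0.12, 60]
    - [0.12, -0.21, 4.6, 0, 0, 0.12, 60]
    - [0.12, -0.21, 5.03, 0, 0, 0.12, 60]
    - [0.12, -0.21, 5.03, 0, 0, 0.12, 60]
    - [0.12, -0.21, 5.03, 0, 0, 0.12, 60]
    - [0.12, -0.21, 5.03, 0, 0, 0.12, 60]

```text
t: 3.7
tcp_pos: [0.4451, -0.2438, 0.0526]
tool_rot: [-0.022, 1.0, -0.001, 0.001]
wrist_force: [0.8, -0.0, -0.0]
gripper_width: 0.698
```

apply_moves:
  moves:
    - [0, 0, 0, 0, 0, 0, 0]
    - [0, 0, 0, 0, 0, 0, 0]
    - [0, 0, 0, 0, 0, 0, 0]
    - [0, 0, 0, 0, 0, 0, 0]
    - [0, 0, 0, 0, 0, 0, 0]
    - [0, 0, 0, 0, 0, 0, 0]
    - [0, 0, 0, 0, 0, 0, 0]
    - [0, 0, 0, 0, 0, 0, 0]
    - [0, 0, 0, 0, 0, 0, 0]
    - [0, 0, 0, 0, 0, 0, 0]
    - [0, 0, 0, 0, 0, 0, 0]
    - [0, 0, 0, 0, 0, 0, 0]

```text
t: 4.7
tcp_pos: [0.4447, -0.2436, 0.0517]
tool_rot: [-0.022, 1.0, -0.0, 0.0]
wrist_force: [-0.8, 1.0, 6.8]
gripper_width: 0.113
```

apply_moves:
  moves:
    - [0, 0, 0, 0, 0, 0, 0]
    - [0, 0, 0, 0, 0, 0, 0]
    - [0, 0, -0.2, 0, 0, 0, 0]
    - [0, 0, -0.5, 0, 0, 0, 0]
    - [0, 0, -0.8, 0, 0, 0, 0]
    - [0, 0, -1.1, 0, 0, 0, 0]
    - [0, 0, -1.4, 0, 0, 0, 0]
    - [0, 0, -1.8, 0, 0, 0, 0]
    - [0, 0, -2.4, 0, 0, 0, 0]
    - [0, 0, -3.2, 0, 0, 0, 0]
    - [0, 0, -4, 0, 0, 0, 0]
    - [0, 0, -4.6, 0, 0, 0, 0]
    - [0, 0, -4.6, 0, 0, 0, 0]
    - [0, 0, -4.6, 0, 0, 0, 0]
    - [0, 0, -4.6, 0, 0, 0, 0]

```text
t: 5.95
tcp_pos: [0.4442, -0.2433, 0.1885]
tool_rot: [-0.022, 1.0, 0.0, -0.0]
wrist_force: [-0.3, -0.1, -1.3]
gripper_width: 0.118
```

```bash
python3 w.py 3; python3 - <<'E'
from h import *
im=imaging.grab_frame("scene"); cv2.imwrite("pics/s3.png",im); w=cv2.imread("pics/w3.png")
K,E,_=cam("scene"); u,v=proj(K,E,[.445,-.243,.17]).astype(int); print(u,v)
v0=max(v-60,0);u0=max(u-70,0); c=cv2.resize(im[v0:v0+128,u0:u0+140],(400,366),interpolation=2); r=cv2.resize(w[200:384,160:360],(400,368),interpolation=2)[:366]
cv2.imwrite("pics/c4.png",np.hstack([c,r]))
E
```

```text
5.95 [ 0.4442 -0.2433  0.1885] [-2.190e-02  9.998e-01  2.000e-04 -3.000e-04] [-0.551 -0.253  1.814 -0.     1.582 -2.166] [-0.35 -0.05 -1.34] 0.11758939342181837
139 257
```

View pics/c4.png

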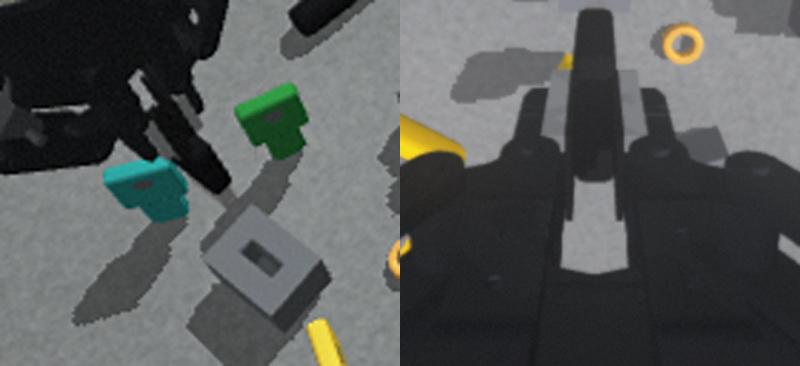

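Key is out and hanging between the pads. Left crop shows the empty stand slot at (262,258). Checking the bow's position and tilt in the grip against the projected expectation.

```bash
python3 - <<'E'
from h import *
m=imaging.camera_model("wrist");K=np.array(m["mtx"]);T=np.array(m["tool_from_camera"])
for x,z,n in((.02,-.036,"top near"),(.02,.008,"bottom near"),(-.02,-.036,"top far"),(.012,.04,"tip near")):
    print(n,[proj(K,T,[x,s*.006,z]).round(1).tolist() for s in(-1,1)])
w=cv2.imread("pics/w3.png"); g=w.max(2)
print([int(a) for a in g[195:300,257]])
b=cv2.resize(w[185:305,215:300],None,fx=6,fy=5,interpolation=2); b=cv2.convertScaleAbs(b,alpha=2.2); cv2.imwrite("pics/c5.png",b)
E
```

```text
top near [[243.8, 222.6], [266.7, 222.6]]
bottom near [[246.6, 197.9], [264.4, 197.9]]
top far [[244.7, 288.3], [265.9, 288.3]]
tip near [[248.1, 195.7], [263.2, 195.7]]
[149, 149, 149, 149, 147, 144, 138, 138, 125, 86, 57, 53, 53, 52, 52, 50, 51, 52, 52, 50, 53, 51, 52, 50, 52, 50, 50, 49, 49, 48, 51, 50, 51, 52, 55, 55, 53, 55, 54, 53, 56, 55, 54, 53, 50, 49, 48, 48, 45, 46, 45, 45, 46, 45, 44, 45, 46, 45, 45, 44, 44, 43, 43, 42, 41, 42, 45, 40, 43, 43, 42, 42, 42, 43, 42, 41, 40, 41, 41, 40, 42, 42, 40, 39, 41, 39, 43, 40, 38, 45, 48, 47, 48, 48, 48, 69, 115, 151, 157, 156, 153, 151, 153, 153, 152]
```

View pics/c5.png

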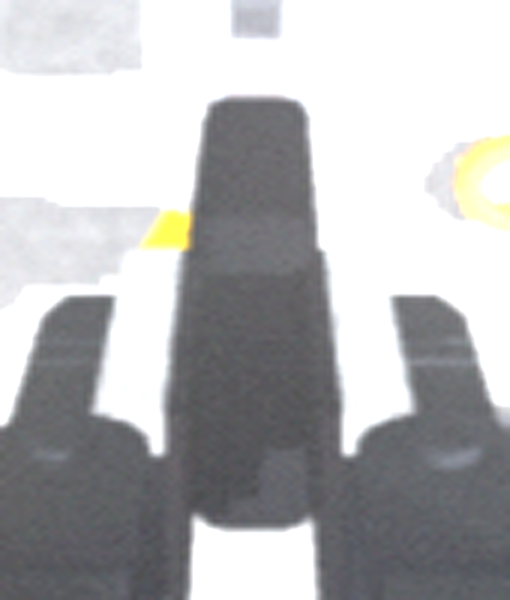

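Key sits upright, about 2.5 mm toward tool -x (rounded corners account for the rest), well within the funnel. Carrying it above the barrel.

apply_moves:
  moves:
    - [-0.2, 1, -0.2, 0, 0, 0.2, 0]
    - [-0.4, 3, -0.3, 0, 0, 0.6, 0]
    - [-0.7, 5.5, -0.3, 0, 0, 1.2, 0]
    - [-1, 8, -0.3, 0, 0, 1.7, 0]
    - [-1.3, 10.5, -0.3, 0, 0, 2.2, 0]
    - [-1.6, 13, -0.3, 0, 0, 2.7, 0]
    - [-1.8, 15, -0.3, 0, 0, 3.1, 0]
    - [-1.98, 16, 0, 0, 0, 3.46, 0]
    - [-1.98, 16.53, 0, 0, 0, 3.46, 0]
    - [-1.98, 16.53, 0, 0, 0, 3.46, 0]
    - [-1.98, 16.53, 0, 0, 0, 3.46, 0]
    - [-1.98, 16.53, 0, 0, 0, 3.46, 0]
    - [-1.98, 16.53, 0, 0, 0, 3.46, 0]
    - [-1.98, 16.53, 0, 0, 0, 3.46, 0]
    - [-1.98, 16.53, 0, 0, 0, 3.46, 0]
    - [-1.98, 16.53, 0, 0, 0, 3.46, 0]
    - [-1.98, 16.53, 0, 0, 0, 3.46, 0]
    - [-1.98, 16.53, 0, 0, 0, 3.46, 0]

```text
t: 7.55
tcp_pos: [0.4822, 0.2536, 0.1892]
tool_rot: [0.129, 0.992, 0.0, 0.0]
wrist_force: [0.8, -0.2, -0.8]
gripper_width: 0.111
```

```bash
python3 w.py 4; python3 - <<'E'
from h import *
s=imaging.grab_frame("scene"); w=cv2.imread("pics/w4.png")
c=cv2.resize(s[60:170,275:395],(436,400),interpolation=2); r=cv2.resize(w[120:300,176:336],(356,400),interpolation=2)
cv2.imwrite("pics/c6.png",np.hstack([c,r]))
E
```

```text
7.55 [0.4822 0.2536 0.1892] [1.294e-01 9.916e-01 1.000e-04 2.000e-04] [ 0.437 -0.166  1.739 -0.     1.568 -0.874] [ 0.78 -0.19 -0.85] 0.11051582715250818
```

View pics/c6.png

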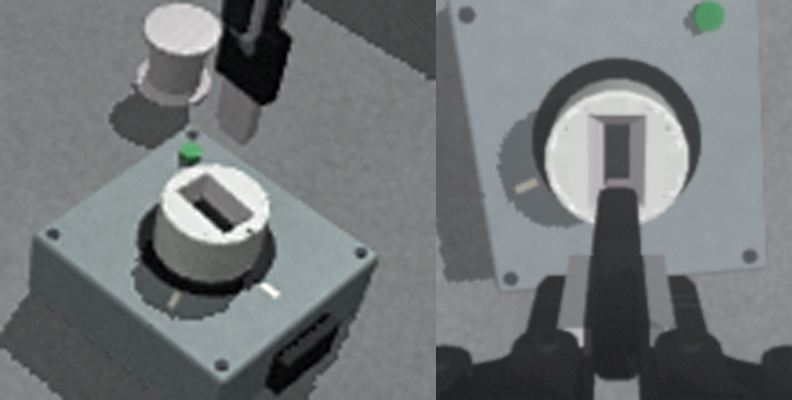

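The blade hangs straight and in line with the slot. Lowering it.

apply_moves:
  moves:
    - [0.02, 0.03, 0.6, 0, 0, 0, 0]
    - [0.02, 0.03, 1.2, 0, 0, 0, 0]
    - [0.02, 0.03, 1.5, 0, 0, 0, 0]
    - [0.02, 0.03, 1.65, 0, 0, 0, 0]
    - [0.02, 0.03, 1.8, 0, 0, 0, 0]
    - [0.02, 0.03, 1.95, 0, 0, 0, 0]
    - [0.02, 0.03, 2.1, 0, 0, 0, 0]
    - [0.02, 0.03, 2.2, 0, 0, 0, 0]
    - [0.02, 0.03, 2.3, 0, 0, 0, 0]
    - [0.02, 0.03, 2.4, 0, 0, 0, 0]
    - [0.02, 0.03, 2.4, 0, 0, 0, 0]
    - [0.02, 0.03, 2.4, 0, 0, 0, 0]

```text
t: 8.65
tcp_pos: [0.4816, 0.2556, 0.117]
tool_rot: [0.129, 0.992, -0.0, -0.0]
wrist_force: [0.6, -0.0, -0.9]
gripper_width: 0.114
```

apply_moves:
  moves:
    - [0, 0, 0.1, 0, 0, 0, 0]
    - [0, 0, 0.2, 0, 0, 0, 0]
    - [0, 0, 0.3, 0, 0, 0, 0]
    - [0, 0, 0.4, 0, 0, 0, 0]
    - [0, 0, 0.48, 0, 0, 0, 0]
    - [0, 0, 0.48, 0, 0, 0, 0]
    - [0, 0, 0.48, 0, 0, 0, 0]

```text
t: 9.23
tcp_pos: [0.4815, 0.2556, 0.1024]
tool_rot: [0.129, 0.992, -0.0, -0.0]
wrist_force: [-0.6, -0.4, -0.3]
gripper_width: 0.118
```

apply_moves:
  moves:
    - [0, 0, 0.03, 0, 0, 0, 0]
    - [0, 0, 0.06, 0, 0, 0, 0]
    - [0, 0, 0.09, 0, 0, 0, 0]
    - [0, 0, 0.09, 0, 0, 0, 0]
    - [0, 0, 0.09, 0, 0, 0, 0]

```text
t: 9.65
tcp_pos: [0.482, 0.2558, 0.1006]
tool_rot: [0.129, 0.992, 0.0, 0.0]
wrist_force: [-0.5, -0.0, 5.7]
gripper_width: 0.117
```

Floor contact at TCP z 0.1006 (expected home 0.1007) with 5.7 N, so the key is home. Turning clockwise (+ about the downward tool z), keeping the key on the barrel axis.

apply_moves:
  moves:
    - [0, -0.01, -0.02, 0, 0, 0.8, 0]
    - [0, -0.01, -0.02, 0, 0, 1.6, 0]
    - [0, -0.005, -0.02, 0, 0, 2.4, 0]
    - [-0.005, 0, -0.02, 0, 0, 3.2, 0]
    - [-0.01, 0.005, -0.02, 0, 0, 4, 0]
    - [-0.015, 0.01, -0.02, 0, 0, 4.8, 0]
    - [-0.02, 0.015, -0.02, 0, 0, 5.6, 0]
    - [-0.025, 0.02, -0.02, 0, 0, 6.4, 0]
    - [-0.03, 0.025, -0.02, 0, 0, 7.2, 0]
    - [-0.03, 0.025, -0.02, 0, 0, 8, 0]
    - [-0.035, 0.03, -0.02, 0, 0, 8.8, 0]
    - [-0.04, 0.033, -0.02, 0, 0, 9.6, 0]
    - [-0.045, 0.035, -0.02, 0, 0, 10.4, 0]
    - [-0.05, 0.038, -0.02, 0, 0, 11.2, 0]
    - [-0.055, 0.04, -0.02, 0, 0, 12, 0]
    - [-0.06, 0.04, -0.02, 0, 0, 12.8, 0]
    - [-0.06, 0.04, -0.02, 0, 0, 12.8, 0]
    - [-0.06, 0.04, -0.02, 0, 0, 12.8, 0]

```text
t: 11.15
tcp_pos: [0.4838, 0.2566, 0.1008]
tool_rot: [0.634, 0.774, 0.0, -0.0]
wrist_force: [0.1, 1.4, 2.0]
gripper_width: 0.113
```

```bash
cat > r.py <<'E'
from h import *
s=read_state(); print(s["t"],s["tcp_pos"].round(4),"yaw",np.degrees(2*np.arctan2(s["tool_rot"][1],s["tool_rot"][0])).round(1),s["wrist_force"].round(1),s["wrist_torque"].round(3),round(s["gripper_width"],3),s["joint_pos"].round(2))
E
python3 r.py
```

```text
11.15 [0.4838 0.2566 0.1008] yaw 101.3 [0.1 1.4 2. ] [ 0.384  0.119 -0.081] 0.113 [ 0.44 -0.12  1.84  0.    1.42  0.24]
```

apply_moves:
  moves:
    - [0, 0, 0, 0, 0, 0.4, 0]
    - [0, 0, 0, 0, 0, 0.8, 0]
    - [0, 0, 0, 0, 0, 1.2, 0]
    - [0, 0, 0, 0, 0, 1.6, 0]
    - [0, 0, 0, 0, 0, 1.8, 0]
    - [0, 0, 0, 0, 0, 1.8, 0]
    - [0, 0, 0, 0, 0, 1.8, 0]

```text
t: 11.73
tcp_pos: [0.4839, 0.2565, 0.1008]
tool_rot: [0.693, 0.721, 0.0, 0.0]
wrist_force: [1.5, 2.6, 2.9]
gripper_width: 0.114
```

```bash
python3 r.py
```

```text
11.7333 [0.4839 0.2565 0.1008] yaw 92.3 [1.5 2.6 2.9] [ 0.579 -0.399  0.021] 0.114 [ 0.44 -0.12  1.84  0.    1.42  0.4 ]
```

apply_moves:
  moves:
    - [0, 0, 0, 0, 0, 0.3, 0]
    - [0, 0, 0, 0, 0, 0.6, 0]
    - [0, 0, 0, 0, 0, 0.6, 0]
    - [0, 0, 0, 0, 0, 0.6, 0]

```text
t: 12.07
tcp_pos: [0.4839, 0.2565, 0.1008]
tool_rot: [0.711, 0.703, 0.0, 0.0]
wrist_force: [1.6, 3.2, 4.4]
gripper_width: 0.114
```

```bash
python3 r.py
```

```text
12.0667 [0.4839 0.2565 0.1008] yaw 89.3 [1.6 3.2 4.4] [ 0.721 -0.546  0.132] 0.114 [ 0.44 -0.12  1.84  0.    1.42  0.45]
```

apply_moves:
  moves:
    - [0, 0, 0, 0, 0, 0.3, 0]
    - [0, 0, 0, 0, 0, 0.6, 0]
    - [0, 0, 0, 0, 0, 0.9, 0]
    - [0, 0, 0, 0, 0, 0.9, 0]
    - [0, 0, 0, 0, 0, 0.9, 0]

```text
t: 12.48
tcp_pos: [0.484, 0.2564, 0.1008]
tool_rot: [0.738, 0.675, 0.0, 0.0]
wrist_force: [3.9, 3.6, 4.2]
gripper_width: 0.112
```

```bash
python3 r.py; python3 - <<'E'
from h import *
w=imaging.grab_frame("wrist"); t=imaging.grab_frame("scene")
c=cv2.resize(t[60:170,275:395],(436,400),interpolation=2); r=cv2.resize(w[120:300,176:336],(356,400),interpolation=2)
cv2.imwrite("pics/c7.png",np.hstack([c,r]))
E
```

```text
12.4833 [0.484  0.2564 0.1008] yaw 84.8 [3.9 3.6 4.2] [ 0.632 -0.73   0.675] 0.112 [ 0.44 -0.12  1.84 -0.    1.42  0.53]
```

View pics/c7.png

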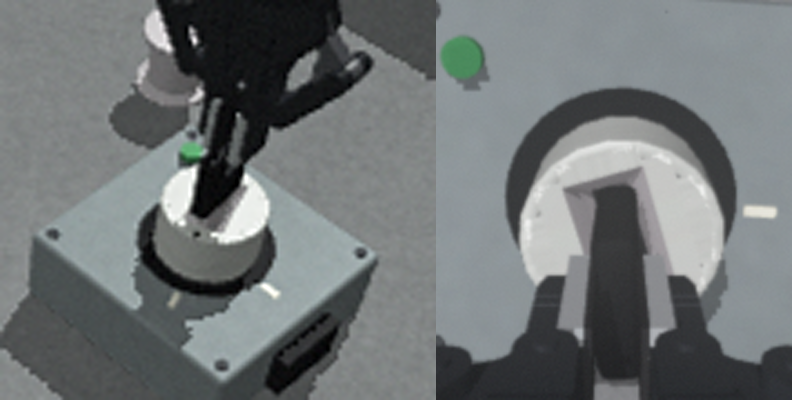

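Z torque jumped to 0.68 N m (friction is 0.04), and the slot lies about 15° behind the key, close to the expected -79°, so the barrel is at the stop. Easing off inside the lash, opening, and going straight up.

apply_moves:
  moves:
    - [0, 0, 0, 0, 0, -0.4, 0]
    - [0, 0, 0, 0, 0, -0.8, 0]
    - [0, 0, 0, 0, 0, -0.8, 0]
    - [0, 0, 0, 0, 0, -0.8, 60]
    - [0, 0, 0, 0, 0, -0.8, 60]
    - [0, 0, 0, 0, 0, -0.8, 60]
    - [0, 0, 0, 0, 0, -0.8, 60]
    - [0, 0, 0, 0, 0, -0.8, 60]
    - [0, 0, 0, 0, 0, -0.8, 60]
    - [0, 0, 0, 0, 0, -0.8, 60]
    - [0, 0, 0, 0, 0, -0.8, 60]
    - [0, 0, 0, 0, 0, -0.8, 60]

```text
t: 13.58
tcp_pos: [0.4837, 0.2563, 0.1005]
tool_rot: [0.715, 0.699, -0.0, -0.0]
wrist_force: [-0.7, 0.2, 0.2]
gripper_width: 0.707
```

apply_moves:
  moves:
    - [0, 0, -0.3, 0, 0, 0, 60]
    - [0, 0, -0.8, 0, 0, 0, 60]
    - [0, 0, -1.5, 0, 0, 0, 60]
    - [0, 0, -2.5, 0, 0, 0, 60]
    - [0, 0, -3.5, 0, 0, 0, 60]
    - [0, 0, -4, 0, 0, 0, 60]
    - [0, 0, -4, 0, 0, 0, 60]
    - [0, 0, -4, 0, 0, 0, 60]

```text
t: 14.25
tcp_pos: [0.4839, 0.2564, 0.2211]
tool_rot: [0.715, 0.699, 0.001, 0.0]
wrist_force: [0.5, 0.1, -0.5]
gripper_width: 0.703
```

```bash
python3 w.py 8; python3 - <<'E'
from h import *
t=imaging.grab_frame("scene"); w=cv2.imread("pics/w8.png")
K,E,_=cam("wrist"); u,v=proj(K,E,[.4839,.2541,.091]); print(u,v)
c=cv2.resize(t[60:170,275:395],(400,367),interpolation=2); r=cv2.resize(w[int(v)-60:int(v)+50,int(u)-60:int(u)+60],(400,367),interpolation=2)
cv2.imwrite("pics/c8.png",np.hstack([c,r]))
E
```

```text
14.25 [0.4839 0.2564 0.2211] [7.150e-01 6.991e-01 6.000e-04 2.000e-04] [ 0.441 -0.168  1.689 -0.     1.619  0.463] [ 0.5   0.13 -0.47] 0.7033640700915414
258.3211226855544 184.82039365373865
```

View pics/c8.png

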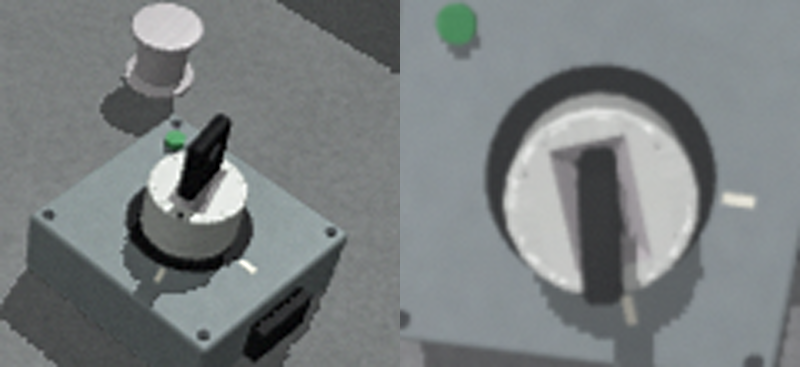

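Scene view shows the key standing in the barrel at (205,160). In the wrist crop the slot line points to the on tick at (629,310), and the slot measures about -78.3° against an expected stop of about -78.8°. Handing in.

```bash
python3 -c "
from rig import env
print(env.close_job())"
```

```text
the job is handed in; nothing more can be done
None
```

The job is handed in: the big black paddle key stands in the barrel, and the barrel has been turned clockwise to its stop. I lifted the key straight up from its stand, seated it, turned the barrel, then released the key and raised the gripper clear.

- **Seating:** the blade touched the slot floor with the tool centre point at z 0.1006 m (0.1007 m expected for fully home), before any turning.
- **Stop:** turning torque rose to about 0.68 N m, far above the barrel's 0.04 N m friction.
- **Final look:** the slot measured by eye at about -78°, against about -79° expected for the stop, and it points at the "on" tick. The key is upright and the gripper is about 12 cm above its release height.
- **Limits:** about 14 s were used of the 48 s allowed. No force I read exceeded about 7 N.
- **Disagreements:**
  - The gripper opening on the bow read about 10 mm, though the bow is given as 12 mm thick.
  - The key sat about 2.5 mm off centre in the grip, which I allowed for.

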